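# Hover a wireless ultrasound probe over the absorber on the balance

### The job

Get the ultrasound probe ready for its output check: take the lid off the steel pot on the balance and lay it flat on the bare bench (do not drop it), then draw the wireless probe out of its rest, carry it over the power strip and the pot's rim, and hold it upright, face down, about 10 mm above the black absorber block in the pot, centred on the block and with its long side along the block's long side. The probe must never touch the pot, the block or the power strip, the pot must stay where it is on the balance, and the gel bottle and brass weight must be left alone. Finish while still gripping the probe and holding it still there: do not put it down or let go.

Things in the scene. Friction and masses are not known exactly. Their poses are not given: they have to be found in the camera images.
- balance: laboratory balance, grey case 270 (its x) x 200 (its y) mm with a flat steel pan whose top is 70 mm above the bench; display and keys on its -x end. Does not move. Origin: centre of its underside at bench height.
- pan (a point): centre of the steel pan's top, 70 mm above the bench; the pot stands centred here within 2 mm (to start with).
- pot: open round steel pot, loose on the pan, outside diameter 130 mm, 65 mm high, wall 3 mm, 0.8 kg; rim 135 mm above the bench. A black block (70 mm along the pot's x, 30 mm along its y) is fixed in its middle. Origin: centre of the pot's underside, z up.
- absorber_top (a point): centre of the flat top of the black absorber block (70 x 30 mm, thin yellow cross on top), 40 mm above the pot's underside (110 mm above the bench) and 25 mm below the pot's rim; x along the block's long side.
- lid: round white plastic lid, diameter 140 mm, about 0.15 kg, lying loose on the pot's rim: a 5 mm disc with a plug under it (diameter 110 mm, 6 mm deep) that sits loosely in the pot's mouth, and a red upright cylindrical knob on top (diameter 24 mm, 30 mm tall). 41 mm high in all. Origin: centre of the plug's underside; laid on the bench the origin is at bench height.
- lid_knob (a point): centre of the top of the lid's red knob, 41 mm above the lid's origin.
- rest: grey probe rest fixed to the bench, foot 100 (its x) x 75 mm; pocket 66 x 32 mm, pocket floor 6 mm and pocket rim 26 mm above the bench. Origin: centre of its underside.
- probe: wireless ultrasound probe, about 0.2 kg, standing upright, face down, in the pocket of the rest, 123 mm tall: white head 58 (its x) x 24 (its y) mm, 30 mm high, a short neck, and above 42 mm a blue upright handle 30 (x) x 22 (y) mm up to 120 mm. Origin: centre of the face (its lowest end); z runs up the handle.
- probe_face (a point): centre of the probe's face (lowest end of the head); same as the probe's origin.
- probe_grip (a point): point inside the blue handle 80 mm above the face; grip here across the probe's y (22 mm wide).
- strip: white power strip fixed to the bench between rest and balance, 260 (its x) x 55 x 45 mm high with a black charger (60 x 45 mm) plugged in 20 mm to +x of its middle, its top 100 mm above the bench. Origin: centre of its underside. Obstacle.
- gel: closed white gel bottle, diameter 56 mm, 140 mm tall, standing; leave alone. Origin: centre of its underside.
- weight: brass calibration weight with a knob, diameter 48 mm, 64 mm tall; leave alone. Origin: centre of its underside.
Things that resemble listed ones, but are neither listed nor needed, are in the scene too. Leave any blue look-alike of the lid alone. What is shaped like the probe but pink is not meant.

How it is judged:
By the outcome, as a careful person would: the job done as asked, in the order asked, and still so for the second after the job is handed in, while the arm keeps its last pose, push and grip.
It also fails if it takes over 64 s, if anything falls off the work surface, if the arm or the gripper's body presses on something with over 40 N, if the wrist force passes 120 N, or if a joint passes its speed limit or range.

### The arm

A 6-joint arm with a two-finger parallel gripper is mounted at the origin on the work surface. World frame = base frame: x ahead of the robot, y to its left, z up, the work surface at z = 0. Lengths are in mm, angles in rad, forces in N, time in s.
With the tool pointing down it reaches from about 300 to 775 mm from the base axis. Payload 14.6 kg.
Tool frame: the origin (TCP) lies between the finger pads; the fingertips stand manip.tip_reach ahead of it and the grasp point (between the pads) lies 5 mm behind it (manip.tip_reach is the distance from the TCP to the fingertips, in mm); z points along the fingers, y is the line along which they close (so a half turn about z gives the same grasp; the last joint's range is limited). The gripper opens to 94 mm and grips with 3 to 60 N. Pads are 16 mm wide; open, the fingers measure 119 mm over their backs; the gripper's body (75 mm by 177 mm) begins 78 mm behind the grasp point.
Start: joints at [1.209, 0.3, 1.521, -0, 1.321, -0.067], TCP at [159.799, 526.264, 219.446] pointing down, gripper open.
Joint ranges: [-3.03, 3.03], [-0.79, 2.21], [0.23, 2.52], [-1.04, 4.18], [0, 3.07], [-2.55, 2.55]. Speed limits (rad/s): [2.22, 2.22, 2.57, 3.14, 3.14, 3.14].

### API

Orientations are given as [roll, pitch, yaw] about the fixed x, y, z axes, in that order (R = Rz(yaw) Ry(pitch) Rx(roll)).
In Python, from cell import manip gives the robot as it stands. The module is installed in compiled form; this text tells all that it offers.
- The arm moves only by the shell command python3 -m creep 'ROWS' [FORCE]. ROWS is JSON, a list of rows, each a list of 3 entries, a list of its own where there are three numbers: the opening, from -1 (shut) to 1 (fully open), then the shift along the tool's x, y, z in cm, then the turn about the tool's z in units of 5 degrees (1.0 is 5 degrees). In form: [[grip, [tx, ty, tz], roll], ...]. A call has 1 to 12 rows; each row is the pose to reach, as a shift and turn from the pose commanded when the call began, along the tool's axes at that moment; what a row does not reach only later rows make up. A row lasts 1/10 s, in which the tool goes at most 50 mm and 8.59 degrees, less where a joint would pass 70% of its speed; a pose out of reach is approached as far as the arm can. A call with a gripper value outside its range is refused whole. The fingers move at their own pace and stop on an object; FORCE is the grip in N (left out, the last holds). Time passes only in rows, so rows that repeat a pose let the fingers close. It gives the time, the measured TCP pose, the force, the opening and the grip force at its end, in the units of the state.
- manip.read_state(): the state, without advancing time (a new reading comes with each control period).
- manip.camera(name): name is "scene" or "top" or "wrist"; returns the picture (480x640x3 uint8, red, green, blue); there is no depth.
- manip.camera_params(name): a dict with "fovy" (degrees; the focal length in pixels is half the picture's height over the tangent of half this angle, whatever the lens; pixels are square), "cx", "cy" (the principal point, pixels), "origin" and "attitude" of the camera in the world. Camera axes: x right, y down, z forward; pixel columns grow to the right and rows downward; lengths in mm; the calibration is good to about 2 mm. A picture is of the moment at which its call begins: read the wrist's pose just before it. camera_params takes no time and is no camera call; for the wrist camera it gives the pose at the moment of the call.
- manip.sign_off(): hands the job in; it is judged then, once.
The state is a dict: "clock": time; "joints": joint angles; "qd": joint speeds; "effort": joint torques, N m; "eef_pos": TCP position; "eef_rot": TCP orientation; "wrist_force": force on the tool from outside, world axes, zero at the start; "moment": the same for the moment, N m; "finger_gap": finger opening in mm; "finger_force": force on a finger pad.
Only numpy, scipy, OpenCV 4.12 (cv2) and the standard library are available. Lean on these libraries where they do the work, as an engineer would, in place of code of your own. Each camera call takes 0.05 s, during which the arm holds its last target. There are 200 camera calls.

## Working session

There is one attempt and no reset: what is moved stays moved. The work goes in short steps, Python scripts to look and compute and a shell command to move; the robot and the scene stay as the last step left them, time stands still between calls to the robot, and variables do not carry over. Pictures are saved under pics/ and viewed, at most 10 in all, crops included, and the job is handed in when it is done.

```bash
mkdir -p pics; python3 - <<'E'
from cell import manip
import cv2
print(manip.tip_reach, manip.read_state())
for n in("scene","top","wrist"):
    print(n,manip.camera_params(n)); cv2.imwrite(f"pics/{n}0.png",manip.camera(n)[:,:,::-1])
E
```

```text
14.0 {'clock': 0.0, 'joints': array([ 1.20940797e+00,  3.00456268e-01,  1.52159898e+00,  1.98419416e-06,
        1.32069693e+00, -6.65972130e-02]), 'qd': array([ 0.00034263,  0.00100616, -0.00103707,  0.00174814, -0.00227224,
        0.00053738]), 'effort': array([ 1.68177059e-03, -5.31803441e+01, -3.52744889e+01,  7.08556990e-02,
        2.43146508e-02, -1.10098938e-04]), 'eef_pos': array([159.7080758 , 526.03674248, 218.88688639]), 'eef_rot': array([-3.14043582e+00, -7.90818301e-05,  2.84680098e+00]), 'wrist_force': array([-0.67940982, -0.06842096,  0.08290814]), 'moment': array([-0.01544121,  0.01061392,  0.00578524]), 'finger_force': 0.0, 'finger_gap': 93.95448995179899}
scene {'fovy': 44.73594623240411, 'cx': 320.29855125800947, 'cy': 239.97283441517692, 'origin': array([1590.7190565 ,  627.23307415, 1215.15291289]), 'attitude': array([-2.33775124,  0.01980817,  2.09859202])}
top {'fovy': 52.772665068905724, 'cx': 326.4042418486558, 'cy': 237.80647161739762, 'origin': array([ 479.28109687,   36.4209376 , 1229.32192814]), 'attitude': array([-3.01607065e+00,  5.93884806e-04, -1.55334730e+00])}
wrist {'fovy': 69.17786415593604, 'cx': 322.5513408108924, 'cy': 238.47097504870356, 'origin': array([ 78.90209858, 552.66287271, 384.52904691]), 'attitude': array([2.84887171e+00, 1.46023161e-03, 1.27701870e+00])}
```

View pics/top0.png

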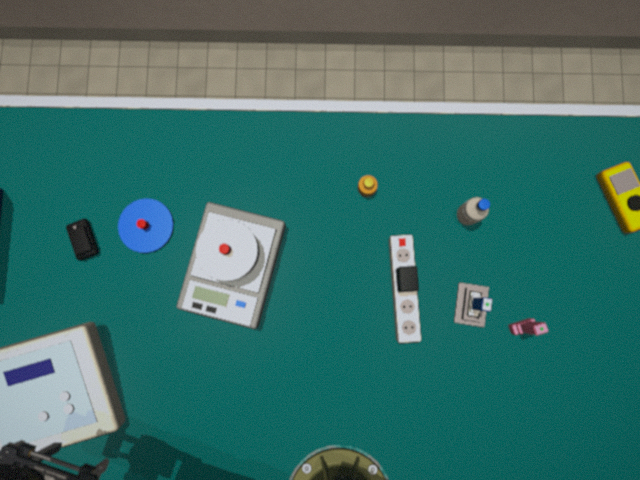

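View pics/scene0.png

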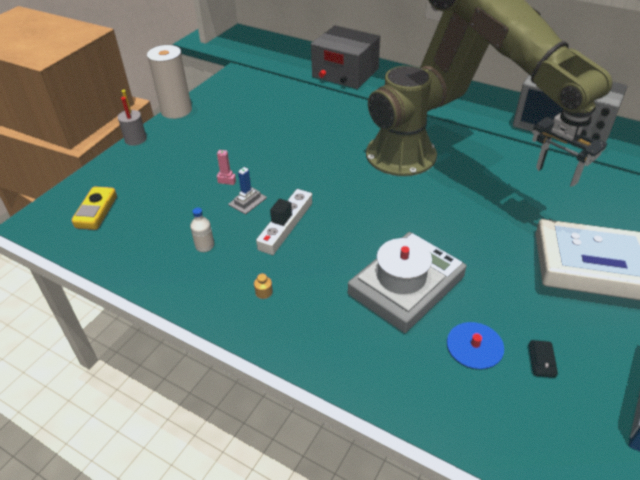

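Top view: the white lid with its red knob is at (224,249) on the balance. The blue look-alike lid is at (146,225) with its knob at (142,224). The blue-handled probe stands in the rest at (480,304), with the pink look-alike at (528,328). The strip runs from (402,240) to (410,340) with its charger at (406,279); the gel is at (474,211) and the weight at (368,185). 
Scene view: white lid knob at (405,252), blue lid knob at (476,340), blue handle at (245,180), pink at (224,167). I choose the white lid and the blue-handled probe.

```bash
cat > h.py <<'E'
import numpy as np, cv2
from scipy.spatial.transform import Rotation as R
from cell import manip
def ray(p,u):
    f=240/np.tan(np.radians(p["fovy"]/2))
    d=R.from_euler('xyz',p["attitude"]).as_matrix()@np.array([(u[0]-p["cx"])/f,(u[1]-p["cy"])/f,1])
    return np.array(p["origin"]),d/np.linalg.norm(d)
def plane(p,u,z):
    o,d=ray(p,u); return o+d*(z-o[2])/d[2]
def tri(*pu):
    A=np.zeros((3,3));b=np.zeros(3); rs=[ray(*x) for x in pu]
    for o,d in rs:
        M=np.eye(3)-np.outer(d,d);A+=M;b+=M@o
    X=np.linalg.solve(A,b)
    return X,[float(np.linalg.norm((np.eye(3)-np.outer(d,d))@(X-o))) for o,d in rs]
def pix(p,X):
    f=240/np.tan(np.radians(p["fovy"]/2))
    c=R.from_euler('xyz',p["attitude"]).as_matrix().T@(np.array(X)-p["origin"])
    return c[:2]/c[2]*f+[p["cx"],p["cy"]]
def mask(img,kind):
    h,s,v=cv2.split(cv2.cvtColor(img,cv2.COLOR_RGB2HSV)); 
    if kind=="red": m=((h<6)|(h>174))&(s>180)&(v>70)
    if kind=="blue": m=(h>105)&(h<125)&(s>130)&(v>35)
    if kind=="white": m=(s<40)&(v>150)
    if kind=="black": m=(v<45)
    if kind=="yellow": m=(h>20)&(h<35)&(s>120)&(v>90)
    return m.astype(np.uint8)*255
def blobs(m,amin=10):
    n,l,st,c=cv2.connectedComponentsWithStats(m)
    return [(np.round(c[i],1).tolist(),st[i].tolist()) for i in range(1,n) if st[i][4]>=amin],l
def shot(name,file=None):
    p=manip.camera_params(name); i=manip.camera(name)
    if file: cv2.imwrite("pics/"+file,i[:,:,::-1])
    return p,i
E
python3 - <<'E'
from h import *
for n in("top","scene"):
    i=cv2.imread(f"pics/{n}0.png")[:,:,::-1].copy()
    for k in("red","blue"):
        for b in blobs(mask(i,k))[0]: print(n,k,b)
t=manip.camera_params("top");s=manip.camera_params("scene")
print("knob",tri((t,(224.5,249)),(s,(405,252))))
print("handle",tri((t,(483,304)),(s,(245,181))))
for n,u,z in(("lid c",(225,250),141),("strip top end",(402,236),45),("bottom",(410,342),45),("charger",(405,279),100),("rest",(473,304),10),("gel",(470,212),40),("weight",(368,186),30),("bluelid",(146,225),5),("phone",(82,239),5)): print(n,plane(t,u,z).round())
a=cv2.imread("pics/top0.png"); b=cv2.imread("pics/scene0.png")
c=np.hstack([cv2.resize(a[180:340,150:350],None,fx=2,fy=2,interpolation=2),cv2.resize(a[220:380,400:600],None,fx=2,fy=2,interpolation=2)])
cv2.imwrite("pics/crop1.png",c)
E
```

```text
top red ([141.7, 223.6], [138, 220, 9, 8, 56])
top red ([401.5, 242.0], [400, 240, 4, 5, 20])
top red ([223.7, 248.8], [220, 245, 9, 8, 46])
top blue ([145.4, 225.5], [118, 199, 55, 54, 2186])
top blue ([483.2, 204.3], [478, 199, 11, 11, 97])
top blue ([477.8, 303.5], [473, 299, 9, 11, 48])
top blue ([240.4, 303.5], [237, 301, 8, 6, 33])
top blue ([28.7, 372.0], [5, 360, 48, 25, 576])
scene red ([332.8, 56.7], [325, 52, 17, 11, 83])
scene red ([322.1, 72.7], [320, 70, 5, 7, 23])
scene red ([125.0, 105.2], [122, 97, 7, 20, 44])
scene red ([404.8, 249.3], [403, 248, 5, 4, 13])
scene red ([476.9, 337.5], [474, 335, 7, 6, 35])
scene blue ([244.4, 182.0], [239, 172, 11, 20, 152])
scene blue ([197.0, 211.5], [193, 208, 9, 8, 56])
scene blue ([474.9, 345.6], [447, 322, 57, 47, 1918])
knob (array([585.35336545, 266.55802766, 156.25075652]), [0.4559313495458453, 0.45593134954578335])
handle (array([ 472.36209674, -327.7180135 ,   83.44360717]), [2.9674702629436807, 2.9674702629436256])
lid c [585. 268. 141.]
strip top end [ 636. -147.   45.]
bottom [ 380. -165.   45.]
charger [ 528. -145.  100.]
rest [ 473. -329.   10.]
gel [ 700. -317.   40.]
weight [765. -63.  30.]
bluelid [659. 502.   5.]
phone [620. 663.   5.]
```

View pics/crop1.png

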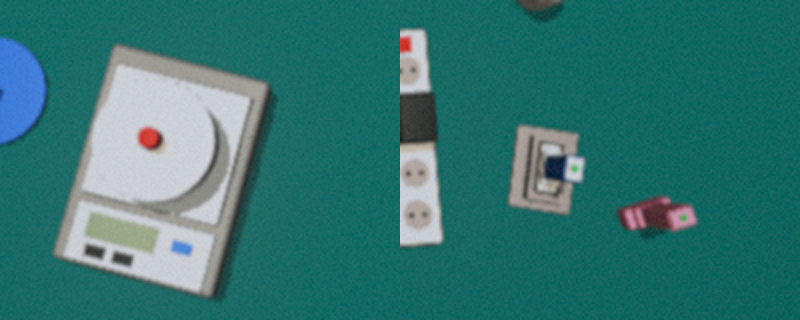

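The left crop shows the red knob on the white lid at (148,138), on the pot on the balance. The right crop shows the probe's blue handle at (555,168) with a white end cap at (574,168); the pink look-alike is at (655,213). Choice confirmed, so I'm moving the wrist camera over the pot.

```bash
python3 -m creep '[[1,[-4,-1,-1],0],[1,[-9,-2.3,-2],0],[1,[-14,-3.6,-3],0],[1,[-19,-4.9,-3],0],[1,[-24,-6.2,-3],0],[1,[-29,-7.5,-3],0],[1,[-34,-8.8,-3],0],[1,[-39,-10.1,-3],0],[1,[-43,-11.2,-3],0],[1,[-46,-12,-3],0],[1,[-47.5,-12.3,-3],0],[1,[-48.2,-12.5,-3],0]]' 10
python3 - <<'E'
from h import *
manip.camera("wrist")
p,i=shot("wrist","w1.png"); print(manip.read_state()["eef_pos"],manip.read_state()["eef_rot"])
for b in blobs(mask(i,"red"),100)[0]: print(b, plane(p,b[0],170))
E
```

```text
clock: 1.35
eef_pos: [585.7, 265.5, 248.6]
eef_rot: [-3.141, -0.001, 2.845]
wrist_force: [-1.3, -0.2, -0.4]
finger_gap: 94.1
finger_force: 0.0
[584.81674524 266.35118106 248.97547003] [-3.14117823e+00 -5.73391990e-04  2.84620391e+00]
([549.2, 214.7], [539, 205, 21, 20, 331]) [605.39208624 431.39516592 170.        ]
([324.2, 253.2], [309, 239, 31, 29, 695]) [586.46045945 268.37234493 170.        ]
```

View pics/w1.png

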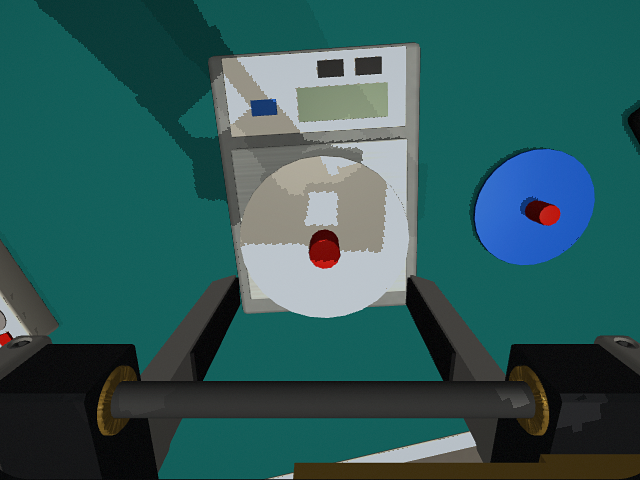

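Wrist view: the knob is at (324,250) with its top face near (324,257), on the white lid (centre about (325,236)). The blue lid is off to the right at (535,205).

```bash
python3 - <<'E'
from h import *
p,i=shot("wrist"); t=manip.camera_params("top"); s=manip.camera_params("scene")
m=mask(i,"red"); m[i[:,:,0]<160]=0; m[:, 400:]=0
b=blobs(m,40)[0]; print(b)
c=b[0][0]
print(tri((p,c),(t,(223.7,248.8)),(s,(404.8,248.8))),plane(p,c,170))
m2=mask(i,"white");m2=cv2.bitwise_or(m2,0)
st=manip.read_state(); X=plane(p,c,170)
print((R.from_euler('xyz',st["eef_rot"]).inv().apply(X-st["eef_pos"])).round(1))
E
```

```text
[([323.4, 263.7], [310, 259, 28, 11, 178]), ([3.7, 339.3], [0, 334, 10, 12, 81])]
(array([588.62357354, 266.0413051 , 171.74328866]), [4.0054209908206655, 4.37160730660895, 1.0819575884101484]) [593.4935477  266.19718528 170.        ]
[-9.1  2.  79.2]
```

```bash
python3 -m creep '[[1,[-0.05,0.2,2],0],[1,[-0.1,0.2,5],0],[1,[-0.1,0.2,7.5],0],[1,[-0.1,0.2,8.7],0],[1,[-0.1,0.2,8.9],0],[0,[-0.1,0.2,8.9],0],[-0.5,[-0.1,0.2,8.9],0],[-1,[-0.1,0.2,8.9],0],[-1,[-0.1,0.2,8.9],0],[-1,[-0.1,0.2,8.9],0],[-1,[-0.1,0.2,8.9],0]]' 20
python3 - <<'E'
from h import *
p,i=shot("wrist"); t=manip.camera_params("top")
print(tri((manip.camera_params("scene"),(404.8,250)),(t,(223.7,248.8))))
E
```

```text
clock: 2.6
eef_pos: [586.3, 268.2, 160.6]
eef_rot: [3.141, 0.0, 2.847]
wrist_force: [-0.5, -0.4, -0.9]
finger_gap: 49.8
finger_force: 0.0
(array([585.38250485, 266.1735016 , 163.38446769]), [0.26047251122124987, 0.2604725112212034])
```

```bash
python3 -m creep '[[-1,[0,0,0],0],[-1,[0,0,0],0],[-1,[0,0,0],0],[-1,[0,0,0],0],[-1,[0,0,0],0],[-1,[0,0,0],0]]' 20
```

```text
clock: 3.25
eef_pos: [586.2, 268.2, 160.4]
eef_rot: [-3.141, -0.0, 2.847]
wrist_force: [0.3, -0.2, -0.6]
finger_gap: 23.4
finger_force: 20.0
```

Gripped (23.4 mm matches the 24 mm knob). Lifting gently.

```bash
python3 -m creep '[[-1,[0,0,-0.3],0],[-1,[0,0,-0.8],0],[-1,[0,0,-1.6],0],[-1,[0,0,-2.6],0],[-1,[0,0,-3.8],0],[-1,[0,0,-5],0],[-1,[0,0,-6],0],[-1,[0,0,-6.5],0],[-1,[0,0,-6.5],0]]' 25
python3 - <<'E'
from h import *
manip.camera("wrist"); p,i=shot("wrist","w2.png"); q,j=shot("top","t2.png")
w=cv2.resize(j[170:370,140:380],(384,320)); 
cv2.imwrite("pics/c2.png",np.hstack([cv2.resize(i,(416,312)),w[:312]])[:,:,::-1])
E
```

```text
clock: 4.15
eef_pos: [586.4, 268.3, 226.3]
eef_rot: [3.141, 0.001, 2.847]
wrist_force: [0.3, -0.1, -2.9]
finger_gap: 23.4
finger_force: 25.0
```

View pics/c2.png

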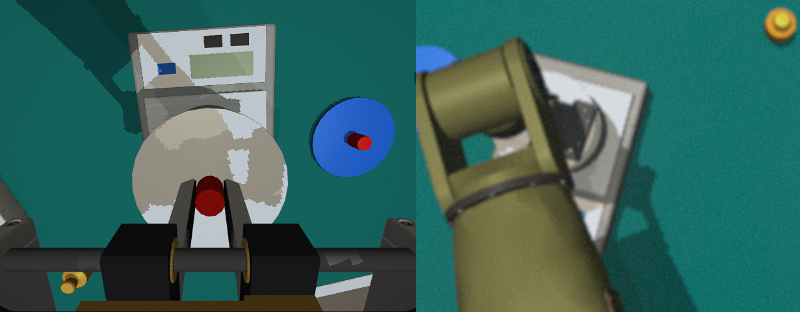

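The lid came up in the grip, and the pot stays on the pan in the top view at (600,140). I'm carrying it to bare bench near (470,10).

```bash
python3 -m creep '[[-1,[0.1,-0.9,0],0],[-1,[0.3,-2.7,0],0],[-1,[0.7,-5.5,0],0],[-1,[1.1,-9,0],0],[-1,[1.6,-12.5,0],0],[-1,[2,-16,0],0],[-1,[2.5,-19.5,0.5],0],[-1,[2.9,-23,1],0],[-1,[3.3,-25.6,2],0],[-1,[3.5,-27.2,3.5],0],[-1,[3.6,-28,5],0],[-1,[3.6,-28.1,6.5],0]]'
python3 -m creep '[[-1,[0,0,3],0],[-1,[0,0,6],0],[-1,[0,0,9],0],[-1,[0,0,11],0],[-1,[0,0,12],0],[-1,[0,0,12.4],0],[-1,[0,0,12.5],0],[-1,[0,0,12.5],0]]'
```

```text
clock: 5.5
eef_pos: [469.3, 8.6, 159.8]
eef_rot: [-3.141, 0.0, 2.845]
wrist_force: [0.1, 0.3, -1.1]
finger_gap: 23.4
finger_force: 25.0
clock: 6.3
eef_pos: [470.6, 9.7, 36.2]
eef_rot: [3.141, 0.001, 2.847]
wrist_force: [0.2, -0.6, -2.2]
finger_gap: 23.6
finger_force: 25.0
```

```bash
python3 -m creep '[[-1,[0,0,0.1],0],[-1,[0,0,0.2],0],[-1,[0,0,0.3],0],[-1,[0,0,0.4],0],[-1,[0,0,0.4],0]]'
```

```text
clock: 6.8
eef_pos: [470.1, 9.8, 31.4]
eef_rot: [3.142, -0.0, 2.847]
wrist_force: [0.4, 0.7, -1.6]
finger_gap: 23.6
finger_force: 25.0
```

```bash
python3 -m creep '[[-1,[0,0,0.05],0],[-1,[0,0,0.1],0],[-1,[0,0,0.15],0],[-1,[0,0,0.15],0]]'
```

```text
clock: 7.2
eef_pos: [470.2, 9.8, 31.3]
eef_rot: [-3.142, 0.0, 2.847]
wrist_force: [-10.7, 0.5, 22.5]
finger_gap: 23.6
finger_force: 25.0
```

Contact with the bench. I'll ease off 1 mm and open.

```bash
python3 -m creep '[[-1,[0,0,-0.1],0],[-1,[0,0,-0.12],0],[-0.4,[0,0,-0.12],0],[-0.3,[0,0,-0.12],0],[-0.2,[0,0,-0.12],0],[0,[0,0,-0.12],0],[0.2,[0,0,-0.12],0],[0.3,[0,0,-0.12],0],[0.4,[0,0,-0.12],0]]'
python3 -m creep '[[0.4,[0,0,-1],0],[0.6,[0,0,-4],0],[0.8,[0,0,-8],0],[1,[0,0,-12],0],[1,[0,0,-16],0],[1,[0,0,-20],0],[1,[0,0,-22],0],[1,[0,0,-22],0]]'
python3 - <<'E'
from h import *
manip.camera("wrist"); p,i=shot("wrist","w3.png"); q,j=shot("top","t3.png"); s,k=shot("scene","s3.png")
print(manip.read_state()["eef_pos"])
cv2.imwrite("pics/c3.png",np.hstack([cv2.resize(i,(400,300)),cv2.resize(k,(400,300))])[:,:,::-1])
E
```

```text
clock: 8.1
eef_pos: [470.1, 9.8, 31.1]
eef_rot: [-3.142, 0.0, 2.847]
wrist_force: [0.9, -0.4, 0.1]
finger_gap: 64.4
finger_force: 0.0
clock: 8.9
eef_pos: [470.9, 9.8, 254.6]
eef_rot: [3.14, 0.005, 2.847]
wrist_force: [0.6, -0.1, -0.5]
finger_gap: 93.8
finger_force: 0.0
[469.61228931   9.8360024  249.97506245]
```

View pics/c3.png

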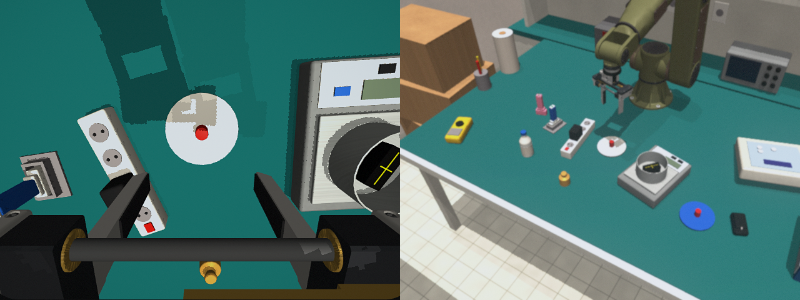

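The left half (wrist view) shows the white lid flat on the bench at (201,129), the open pot with the black block and its yellow cross at (385,170), and the probe in the rest at the lower left (40,195). The right half (scene) agrees. Next I'm measuring the block from two wrist positions.

```bash
python3 -m creep '[[1,[-0.6,4.5,0],0],[1,[-1,9.5,0],0],[1,[-1.6,14.5,0],0],[1,[-2.2,19,0],0],[1,[-2.5,22,0],0],[1,[-2.5,23,0],0],[1,[-2.5,23,0],0],[1,[-2.5,23,0],0]]'
python3 - <<'E'
from h import *
manip.camera("wrist");p,i=shot("wrist","wa.png");np.save("pa.npy",p,allow_pickle=True)
E
python3 -m creep '[[1,[-0.3,4,0],0],[1,[-0.6,8,0],0],[1,[-0.6,10,0],0],[1,[-0.6,10,0],0],[1,[-0.6,10,0],0]]'
python3 - <<'E'
from h import *
manip.camera("wrist");p,i=shot("wrist","wb.png");np.save("pb.npy",p,allow_pickle=True)
i0=cv2.imread("pics/wa.png")[:,:,::-1].copy()
for j in (i0,i):
    m=mask(j,"yellow");print([b for b in blobs(m,15)[0]])
cv2.imwrite("pics/c4.png",np.hstack([i0[120:420,150:550],i[120:420,150:550]])[:,:,::-1])
E
```

```text
clock: 9.9
eef_pos: [560.6, 221.6, 250.6]
eef_rot: [-3.141, -0.001, 2.846]
wrist_force: [-0.0, -0.3, 0.4]
finger_gap: 93.8
finger_force: 0.0
clock: 10.5
eef_pos: [595.7, 315.6, 251.1]
eef_rot: [-3.141, -0.0, 2.846]
wrist_force: [-0.1, 0.1, -0.6]
finger_gap: 93.9
finger_force: 0.0
[([378.4, 244.9], [363, 218, 32, 55, 194]), ([546.0, 417.3], [544, 414, 5, 7, 22])]
[([269.2, 239.0], [257, 212, 26, 55, 183])]
```

View pics/c4.png

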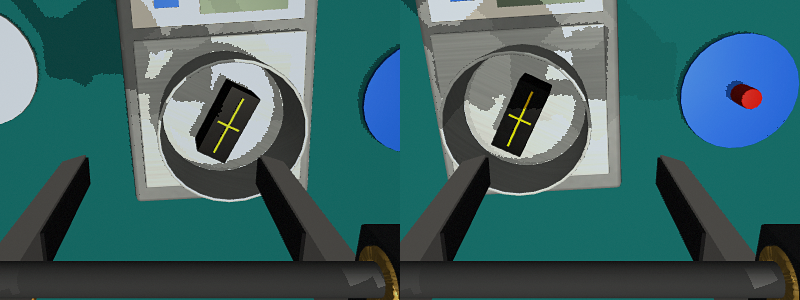

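Both crops show the block with its yellow cross, centred at (229,127) in the left one and (119,118) in the right one, lying diagonally in the pot.

```bash
python3 - <<'E'
from h import *
res=[]
for n in "ab":
    p=np.load(f"p{n}.npy",allow_pickle=True).item(); j=cv2.imread(f"pics/w{n}.png")[:,:,::-1].copy()
    m=mask(j,"yellow"); m[300:]=0
    ys,xs=np.nonzero(m); P=np.c_[xs,ys].astype(np.float32)
    vx,vy,x0,y0=cv2.fitLine(P,cv2.DIST_HUBER,0,.01,.01).ravel()
    r=cv2.minAreaRect(P); a=(P-[x0,y0])@[vx,vy]
    e=[np.array([x0,y0])+np.array([vx,vy])*k for k in (a.min(),a.max())]
    w=[plane(p,q,110)[:2] for q in e]; d=w[1]-w[0]
    W=np.array([plane(p,q,110)[:2] for q in P]); rw=cv2.minAreaRect(W.astype(np.float32))
    print(n,r,rw,"len",np.linalg.norm(d),"ang",np.degrees(np.arctan2(d[1],d[0])),"mid",(w[0]+w[1])/2)
    res.append((p,np.mean(e,0)))
print(tri(*res))
print("tool yaw",np.degrees(manip.read_state()["eef_rot"][2]),manip.read_state()["joints"])
E
```

```text
a ((378.2716979980469, 245.25094604492188), (21.623188018798828, 58.665184020996094), 47.48955154418945) ((589.69091796875, 267.80096435546875), (20.978792190551758, 55.02640914916992), 27.963382720947266) len 58.31635382254568 ang 137.47817615378372 mid [589.66403955 267.82561541]
b ((269.7500305175781, 238.75001525878906), (21.92030906677246, 55.154327392578125), 45.0) ((589.8316650390625, 267.58966064453125), (20.253154754638672, 54.17212677001953), 28.455333709716797) len 57.46276572661285 ang 137.66285233888095 mid [589.84376345 267.3568707 ]
(array([588.90133395, 268.16035708, 111.18162268]), [0.16459272376742584, 0.1645927237675104])
tool yaw 163.0379431847301 [ 4.32407455e-01  5.70353921e-01  1.06572016e+00 -1.47302891e-04
  1.50511750e+00 -8.42335525e-01]
```

```bash
python3 -m creep '[[1,[-0.4,-4,0],0],[1,[-0.9,-9,0],0],[1,[-1.4,-14,0],0],[1,[-1.9,-19,0],0],[1,[-2.4,-24,0],0],[1,[-2.9,-29,0],0],[1,[-3.4,-34,0],0],[1,[-3.9,-39,0],0],[1,[-4.4,-44,0],0],[1,[-4.9,-49,0],0],[1,[-5.4,-53,0],0],[1,[-5.8,-56,0],0]]'
python3 -m creep '[[0.3,[0,-1,0],0],[0.3,[0,-2,0],0],[0.3,[0,-2,0],0],[0.3,[0,-2,0],0],[0.3,[0,-2,0],0]]'
python3 - <<'E'
from h import *
manip.camera("wrist");p,i=shot("wrist","wc.png");np.save("pc.npy",p,allow_pickle=True)
E
python3 -m creep '[[0.3,[1,-4,0],0],[0.3,[2,-8,0],0],[0.3,[2,-10,0],0],[0.3,[2,-10,0],0],[0.3,[2,-10,0],0]]'
python3 - <<'E'
from h import *
manip.camera("wrist");p,i=shot("wrist","wd.png");np.save("pd.npy",p,allow_pickle=True)
i0=cv2.imread("pics/wc.png")[:,:,::-1].copy()
cv2.imwrite("pics/c5.png",np.hstack([i0[60:420,140:540],i[60:420,140:540]])[:,:,::-1])
for j in (i0,i):
    print(blobs(mask(j,"blue"),80)[0])
E
```

```text
clock: 11.8
eef_pos: [486.6, -239.2, 251.7]
eef_rot: [-3.141, 0.001, 2.844]
wrist_force: [-0.5, 0.5, 1.0]
finger_gap: 94.2
finger_force: 0.0
clock: 12.3
eef_pos: [482.9, -254.3, 251.3]
eef_rot: [3.142, 0.0, 2.848]
wrist_force: [0.3, -0.5, -0.3]
finger_gap: 61.6
finger_force: 0.0
clock: 12.9
eef_pos: [434.7, -344.7, 251.0]
eef_rot: [3.141, -0.0, 2.847]
wrist_force: [0.6, 0.6, -0.4]
finger_gap: 61.0
finger_force: 0.0
[([255.3, 231.6], [230, 213, 41, 50, 899]), ([323.3, 447.9], [311, 433, 25, 30, 645])]
[([351.9, 248.0], [340, 231, 30, 54, 638]), ([416.2, 455.8], [405, 448, 24, 15, 282])]
```

View pics/c5.png

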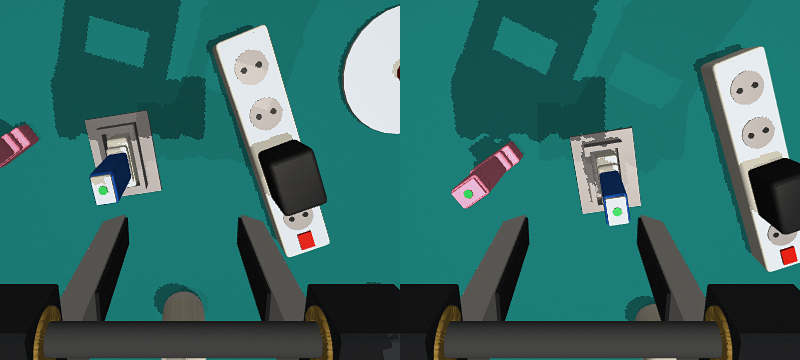

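The left crop shows the probe's white top with its green dot at (103,190) and the rest foot with corners at (86,120), (147,111), (162,189) and (100,198). In the right crop the dot is at (617,211) and the pink look-alike at (469,194).

```bash
python3 - <<'E'
from h import *
obs=[];fr=[]
for n in "cd":
    p=np.load(f"p{n}.npy",allow_pickle=True).item(); j=cv2.imread(f"pics/w{n}.png")[:,:,::-1].copy()
    hsv=cv2.cvtColor(j,cv2.COLOR_RGB2HSV); h,s,v=cv2.split(hsv)
    g=((h>50)&(h<75)&(s>100)&(v>140)).astype(np.uint8)*255
    bl=blobs(g,8)[0]; bc=blobs(mask(j,"blue"),80)[0][0][0]
    gd=min(bl,key=lambda b:np.hypot(*(np.array(b[0])-bc)))[0]; obs.append((p,gd))
    # cap: bright, low sat region around dot
    m=(((s<45)&(v>170))|(g>0)).astype(np.uint8)*255; n_,l=cv2.connectedComponents(m)
    k=l[int(round(gd[1])),int(round(gd[0]))]; ys,xs=np.nonzero(l==k)
    P=np.c_[xs,ys]; W=np.array([plane(p,q,128)[:2] for q in P],np.float32)
    print(n,gd,len(P),cv2.minAreaRect(W),cv2.minAreaRect(P.astype(np.float32))[:2])
print("dot",tri(*obs))
p=np.load("pc.npy",allow_pickle=True).item(); q=np.load("pd.npy",allow_pickle=True).item()
A=[(86,120),(147,111),(162,189),(100,198)]; B=[(170,139),(233,127),(241,205),(182,214)]
for a,b in zip(A,B): print(plane(p,(a[0]+140,a[1]+60),3).round(1),plane(q,(b[0]+140,b[1]+60),3).round(1),tri((p,(a[0]+140,a[1]+60)),(q,(b[0]+140,b[1]+60)))[0].round(1))
print(manip.read_state()["joints"])
E
```

```text
c [242.6, 250.3] 540 ((475.0356140136719, -322.8639221191406), (17.487207412719727, 25.48063087463379), 82.47756958007812) ((242.97061157226562, 249.38235473632812), (29.346811294555664, 19.645381927490234))
d [356.9, 271.5] 517 ((475.0309143066406, -322.7308654785156), (17.64544677734375, 25.426830291748047), 82.08027648925781) ((356.7599792480469, 270.8199768066406), (26.44579315185547, 19.940410614013672))
dot (array([ 474.94747294, -322.75064517,  129.84270472]), [0.15652427600515978, 0.15652427600533328])
[ 419.4 -352.7    3. ] [ 421.6 -354.2    3. ] [ 420.6 -353.6    2.2]
[ 430.3 -280.3    3. ] [ 429.5 -278.2    3. ] [ 429.1 -279.1    9. ]
[ 527.2 -292.8    3. ] [ 528.5 -293.1    3. ] [ 527.4 -293.     4.2]
[ 516.1 -371.5    3. ] [ 518.6 -368.5    3. ] [ 512.2 -366.4   18.2]
[-7.35425723e-01  2.87992058e-01  1.46230734e+00  1.30806693e-04
  1.39137230e+00 -2.01255608e+00]
```

```bash
python3 -m creep '[[0.3,[-1,1,0],-0.5],[0.3,[-2.5,2.5,1],-1.2],[0.3,[-3.2,3.3,3],-1.78],[0.3,[-3.2,3.3,5],-1.78],[0.3,[-3.2,3.3,6],-1.78],[0.3,[-3.2,3.3,6],-1.78],[0.3,[-3.2,3.3,6],-1.78]]'
```

```text
clock: 13.7
eef_pos: [475.1, -322.8, 192.0]
eef_rot: [-3.141, 0.001, 3.003]
wrist_force: [-0.3, 0.0, 1.6]
finger_gap: 61.1
finger_force: 0.0
```

```bash
python3 -m creep '[[0.3,[0,0,2],0],[0.3,[0,0,5],0],[0.3,[0,0,8],0],[0.3,[0,0,10],0],[0.3,[0,0,10.8],0],[0.3,[0,0,11.1],0],[0,[0,0,11.1],0],[-0.3,[0,0,11.1],0],[-0.5,[0,0,11.1],0],[-0.6,[0,0,11.1],0],[-1,[0,0,11.1],0],[-1,[0,0,11.1],0]]' 20
python3 -m creep '[[-1,[0,0,0],0],[-1,[0,0,0],0],[-1,[0,0,0],0],[-1,[0,0,0],0]]' 25
```

```text
clock: 14.9
eef_pos: [474.7, -322.9, 80.4]
eef_rot: [-3.141, 0.0, 3.002]
wrist_force: [-0.3, 1.2, 2.4]
finger_gap: 22.0
finger_force: 20.0
clock: 15.3
eef_pos: [474.8, -322.9, 80.4]
eef_rot: [-3.141, 0.0, 3.002]
wrist_force: [-0.1, 1.0, 5.7]
finger_gap: 21.8
finger_force: 25.0
```

Gripped, 22 mm. Drawing it straight up.

```bash
python3 -m creep '[[-1,[0,0,-0.3],0],[-1,[0,0,-1],0],[-1,[0,0,-2],0],[-1,[0,0,-3.2],0],[-1,[0,0,-5],0],[-1,[0,0,-7.5],0],[-1,[0,0,-10],0],[-1,[0,0,-12.5],0],[-1,[0,0,-15],0],[-1,[0,0,-17],0],[-1,[0,0,-17.5],0],[-1,[0,0,-17.5],0]]'
```

```text
clock: 16.5
eef_pos: [474.7, -322.9, 255.8]
eef_rot: [-3.141, 0.001, 3.002]
wrist_force: [0.3, -0.6, -3.4]
finger_gap: 21.9
finger_force: 25.0
```

```bash
python3 -m creep '[[-1,[0,0.5,0],0],[-1,[-0.1,2,0],0],[-1,[-0.2,4.5,0],0],[-1,[-0.4,8,0],0],[-1,[-0.6,12,0],0],[-1,[-0.8,16,0],0.5],[-1,[-1,20,0],1],[-1,[-1.2,24,0],1.5],[-1,[-1.4,28,0],2],[-1,[-1.6,32,0],2.5],[-1,[-1.8,35,0],3],[-1,[-1.9,36,0],3.5]]'
python3 - <<'E'
from h import *
s=manip.read_state(); D=np.array([589.5,267.8,s["eef_pos"][2]])-s["eef_pos"]
print(s["eef_pos"],np.degrees(s["eef_rot"]),R.from_euler('xyz',s["eef_rot"]).inv().apply(D))
E
```

```text
clock: 17.7
eef_pos: [543.1, 34.7, 254.3]
eef_rot: [-3.141, -0.001, 2.698]
wrist_force: [0.8, 0.5, -2.2]
finger_gap: 21.8
finger_force: 25.0
[543.06897166  34.67700467 254.33482375] [-1.79993528e+02 -7.94153735e-02  1.54578728e+02] [5.81373734e+01 2.30482568e+02 5.45465452e-02]
```

```bash
python3 -m creep '[[-1,[0.3,1.5,0],0.2],[-1,[1.1,4.5,0],0.7],[-1,[2,8,0],1.3],[-1,[2.9,11.5,0],1.9],[-1,[3.8,15,0],2.5],[-1,[4.6,18.5,0],3],[-1,[5.3,21,0],3.4],[-1,[5.7,22.5,0],3.4],[-1,[5.8,23,0],3.4],[-1,[5.8,23,0],3.4],[-1,[5.8,23,0],3.4]]'
python3 - <<'E'
from h import *
manip.camera("wrist"); p,i=shot("wrist","w6.png"); q,k=shot("scene","s6.png"); t,j=shot("top","t6.png")
s=manip.read_state(); print(s["eef_pos"],np.degrees(s["eef_rot"]))
c=cv2.resize(k[150:330,300:510],(420,360),interpolation=cv2.INTER_CUBIC)
cv2.imwrite("pics/c6.png",np.hstack([cv2.resize(i,(380,285))[:,:].repeat(1,0) if 0 else cv2.copyMakeBorder(cv2.resize(i,(380,285)),0,75,0,0,0),c])[:,:,::-1])
E
```

```text
clock: 18.8
eef_pos: [589.9, 263.1, 255.0]
eef_rot: [-3.141, -0.0, 2.4]
wrist_force: [1.1, 0.2, -1.6]
finger_gap: 21.6
finger_force: 25.0
[590.19077793 262.93477811 255.33826465] [1.79991826e+02 7.57662689e-03 1.37463665e+02]
```

View pics/c6.png

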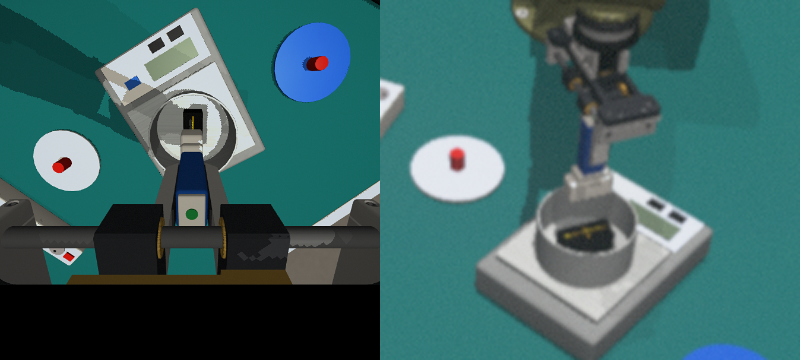

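The left half (wrist view) shows the probe in the grip, with its head above the block at (192,120) and in line with it. The right half (scene) shows the probe upright over the pot, head at (588,185) and block at (585,235), with the pot still centred on the pan. Next I'll check the tilt and the remaining offset numerically.

```bash
python3 - <<'E'
from h import *
p,i=shot("wrist","w7.png"); s=manip.read_state(); Rt=R.from_euler('xyz',s["eef_rot"]); T=s["eef_pos"]
print(T,np.degrees(s["eef_rot"]),"to go tool",Rt.inv().apply(np.array([589.5,267.8,T[2]])-T))
h,sa,v=cv2.split(cv2.cvtColor(i,cv2.COLOR_RGB2HSV))
g=((h>50)&(h<75)&(sa>100)&(v>60)).astype(np.uint8)*255
print("dot",[b for b in blobs(g,20)[0]])
w=lambda x,y,z:pix(p,T+Rt.apply([x,y,z])).round(1)
print("pred dot",w(0,0,-48.),"cap ends",w(15,0,-45),w(-15,0,-45))
print("handle bottom +x edge",w(15,0,33),"head top +x",w(29,0,45),"head bottom +x corners",w(29,-12,75),w(29,12,75),w(29,0,75))
for r in range(165,300,3): print(r,i[r,317:334:8].tolist(),end=" ")
row=lambda r:[(c,int(v[r,c]),int(sa[r,c])) for c in range(290,360,3)]
print("\n",row(222));print(row(240))
a=i[170:270,270:380]; cv2.imwrite("pics/c7.png",cv2.resize(a,(770,700),interpolation=0)[:,:,::-1])
E
```

```text
[590.2322307  263.01733555 255.34959782] [1.79989502e+02 8.37880675e-03 1.37467832e+02] to go tool [3.77267973e+00 3.02934460e+00 3.34610076e-06]
dot [([322.5, 360.9], [313, 353, 20, 17, 280])]
pred dot [319.3 360.5] cap ends [319.3 322.8] [319.4 386.9]
handle bottom +x edge [320.5 255.7] head top +x [320.6 228.1] head bottom +x corners [303.9 217.1] [337.7 217.1] [320.8 217.1]
165 [[207, 217, 207], [207, 217, 210], [208, 218, 215]] 168 [[209, 218, 218], [208, 217, 220], [208, 217, 220]] 171 [[207, 216, 213], [208, 217, 217], [208, 217, 220]] 174 [[208, 217, 213], [112, 113, 106], [217, 227, 230]] 177 [[207, 217, 215], [120, 121, 115], [119, 120, 116]] 180 [[215, 225, 218], [118, 119, 113], [116, 118, 113]] 183 [[91, 94, 90], [94, 95, 91], [93, 94, 91]] 186 [[2, 2, 1], [1, 2, 0], [6, 5, 8]] 189 [[7, 7, 9], [7, 6, 9], [5, 5, 6]] 192 [[16, 14, 14], [9, 9, 9], [10, 6, 9]] 195 [[14, 15, 16], [55, 45, 12], [14, 15, 11]] 198 [[14, 15, 14], [169, 134, 0], [8, 11, 10]] 201 [[12, 12, 8], [170, 135, 0], [11, 11, 11]] 204 [[7, 9, 8], [170, 134, 4], [8, 8, 8]] 207 [[11, 7, 9], [168, 131, 0], [11
[... 1521 characters left out ...]
, 13), (302, 116, 13), (305, 104, 15), (308, 83, 25), (311, 86, 27), (314, 87, 26), (317, 89, 29), (320, 88, 29), (323, 89, 29), (326, 89, 29), (329, 89, 26), (332, 88, 26), (335, 89, 32), (338, 84, 30), (341, 118, 11), (344, 116, 13), (347, 110, 14), (350, 218, 11), (353, 218, 11), (356, 218, 11), (359, 218, 12)]
[(290, 136, 15), (293, 135, 13), (296, 135, 13), (299, 135, 13), (302, 135, 13), (305, 136, 30), (308, 165, 29), (311, 166, 29), (314, 167, 31), (317, 168, 32), (320, 168, 29), (323, 167, 29), (326, 167, 31), (329, 166, 29), (332, 166, 28), (335, 161, 36), (338, 227, 18), (341, 117, 26), (344, 112, 11), (347, 103, 10), (350, 212, 12), (353, 213, 13), (356, 215, 13), (359, 214, 13)]
```

Probe upright with no slip: the predicted and seen head edges agree to 1 px. There is a constant ~1.5 mm camera bias along tool y, so the corrected block centre is (589.1,266.4). Centring there, then rechecking.

```bash
python3 -m creep '[[-1,[0.1,0.1,0],0],[-1,[0.3,0.18,0],0],[-1,[0.3,0.18,1],0],[-1,[0.3,0.18,2],0],[-1,[0.3,0.18,2.5],0],[-1,[0.3,0.18,2.5],0],[-1,[0.3,0.18,2.5],0]]'
python3 - <<'E'
from h import *
p,i=shot("wrist","w8.png"); s=manip.read_state(); Rt=R.from_euler('xyz',s["eef_rot"]); T=s["eef_pos"]
print(T,np.degrees(s["eef_rot"]))
m=mask(i,"yellow"); b=[x for x in blobs(m,10)[0] if 270<x[0][0]<370]; print(b)
ys,xs=np.nonzero(m[:260,270:370]); 
L=np.array([Rt.inv().apply(plane(p,(x+270,y),110)-T)[:2] for x,y in zip(xs,ys)]); print("yellow tool xy",L.mean(0),np.polyfit(L[:,0],L[:,1],1),L[:,0].min(),L[:,0].max())
# black block region far edge & sides
v=i.max(2); bl=(v<30).astype(np.uint8); n,l=cv2.connectedComponents(bl)
r=int(ys.mean());c=int(xs.mean())+270
for rr in (r-4,r,r+4):
    cs=[k for k in range(270,380) if v[rr,k]<30 or m[rr,k]]
    e=[Rt.inv().apply(plane(p,(k,rr),110)-T)[:2].round(1).tolist() for k in (min(cs)-.5,max(cs)+.5)]; print(rr,min(cs),max(cs),e)
w=lambda x,y,z:pix(p,T+Rt.apply([x,y,z])).round(1)
print("head pred",w(29,-12,75),w(29,12,75))
R0=int(w(29,0,75)[1])+4
sat=cv2.cvtColor(i,cv2.COLOR_RGB2HSV)[:,:,1]; print(R0,[(k,i[R0,k].tolist()) for k in list(range(298,312,2))+list(range(332,350,2))])
E
```

```text
clock: 19.75
eef_pos: [589.2, 266.9, 230.1]
eef_rot: [-3.142, -0.0, 2.4]
wrist_force: [-0.2, -0.3, -2.1]
finger_gap: 21.8
finger_force: 25.0
[589.29500904 266.93534127 230.43124717] [1.79978810e+02 1.27946240e-02 1.37505853e+02]
[([321.6, 210.8], [321, 205, 3, 13, 27])]
yellow tool xy [23.903067    0.38016461] [ 0.02098943 -0.12154721] 18.57077514599402 28.82576487690725
206 305 339 [[28.0, -13.8], [28.0, 15.3]]
210 305 339 [[24.6, -13.9], [24.6, 15.4]]
214 305 339 [[21.1, -13.9], [21.2, 15.4]]
head pred [303.9 217.3] [337.8 217.4]
221 [(298, [110, 113, 107]), (300, [110, 113, 108]), (302, [111, 114, 109]), (304, [57, 58, 55]), (306, [83, 80, 72]), (308, [83, 81, 74]), (310, [86, 84, 77]), (332, [88, 86, 78]), (334, [87, 85, 77]), (336, [88, 87, 78]), (338, [81, 78, 72]), (340, [114, 115, 111]), (342, [112, 113, 108]), (344, [111, 113, 107]), (346, [111, 113, 107]), (348, [110, 111, 106])]
```

```bash
python3 -m creep '[[-1,[0,-0.05,0.5],0],[-1,[0,-0.05,1.2],0],[-1,[0,-0.05,1.9],0],[-1,[0,-0.05,2.5],0],[-1,[0,-0.05,3],0],[-1,[0,-0.05,3.3],0],[-1,[0,-0.05,3.5],0],[-1,[0,-0.05,3.55],0],[-1,[0,-0.05,3.55],0],[-1,[0,-0.05,3.55],0],[-1,[0,-0.05,3.55],0]]'
python3 - <<'E'
from h import *
p,i=shot("wrist","w9.png"); s=manip.read_state(); print(s["eef_pos"],np.degrees(s["eef_rot"]))
q,k=shot("scene")
for n in range(3): print(manip.read_state()["eef_pos"]); manip.camera("scene")
c=cv2.resize(k[150:330,300:510],(420,360),interpolation=cv2.INTER_CUBIC)
z=cv2.resize(i[150:280,250:390],(380,360),interpolation=0)
cv2.imwrite("pics/c9.png",np.hstack([z,c])[:,:,::-1])
E
```

```text
clock: 20.9
eef_pos: [588.9, 266.6, 194.9]
eef_rot: [3.141, 0.0, 2.4]
wrist_force: [-0.4, -0.1, -2.2]
finger_gap: 22.0
finger_force: 25.0
[588.88682891 266.59750746 194.83275995] [1.79984190e+02 8.99157869e-03 1.37512621e+02]
[588.85581016 266.595187   194.77972584]
[588.83815349 266.58274482 194.73339124]
[588.85581907 266.5708609  194.74299615]
```

View pics/c9.png

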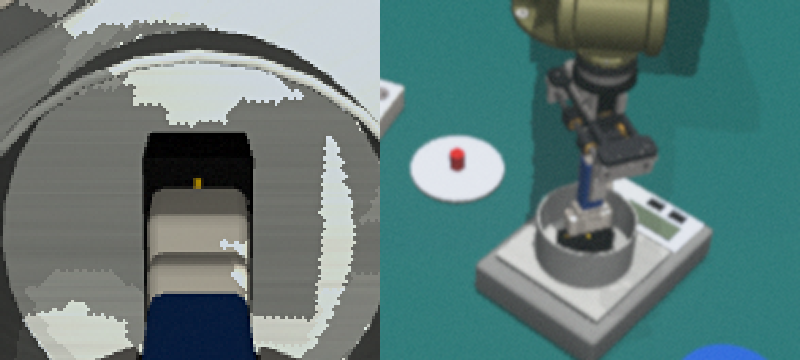

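The left half (wrist view) shows the head (columns 147–250) centred on and in line with the block (143–252), the yellow arm just beyond it at (197,183). The right half (scene) shows the probe upright inside the pot, clear of it, with the lid flat on the bench at (457,168). The arm is still, so I'm handing in.

```bash
python3 -c "
from cell import manip
print(manip.sign_off())"
```

```text
the job is handed in; nothing more can be done
None
```

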